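Tip the used filters into the waste tub

TASK

Take the small steel tray by its white grip and draw it up out of its docking stand, keeping it level so the three used syringe filters stay on it; carry it to the open square tub and tip it, open lip down, by some 30 degrees or more, so that all three filters slide off into the tub. Finish still holding the emptied tray by the fingers, tipped lip-down above the tub and touching neither tub nor stand; leave the tub standing on the worktop and do not move or knock over the two loose bottles.

Things in the scene. Friction and masses are not known exactly. Their poses are not given: they have to be found in the camera images.
- tray: shallow steel tray, 104 (x) by 64 mm (y), floor 3 mm, walls 24 mm high on the long sides and at +x; the -x end is open (lip). Origin: centre of its underside, z up. Behind the +x wall stands an upright white grip block, x 63 to 101, y -6 to 6, z 10 to 62 mm, free on both sides: pinch it from above, fingers closing along y. Loose, about 160 g. At the start level, underside 30 mm above the worktop.
- grip (a point): middle of the white grip block where it is best pinched: (82, 0, 42) mm in the tray's frame, same axes as the tray.
- lip (a point): middle of the tray's open lip edge: (-52, 0, 1.5) mm in the tray's frame, same axes as the tray.
- dock: fixed aluminium docking stand, 122 by 82 mm foot, 60 mm high. Origin: centre of its foot on the worktop, axes parallel to the tray's at the start. Its cheeks beside the tray and corner stubs before and behind it (2 to 3 mm clear) rise 30 mm above the tray's underside, so the tray must go straight up more than 30 mm to come free. The stubs end at x = 59 mm; the grip overhangs free space behind.
- tub: open square tub of plain grey plastic, 150 by 150 by 60 mm high, walls and floor 4 mm, loose, 0.6 kg, standing on the worktop. Origin at the centre of its underside, z up, x and y square to its walls. (Tall instruments stand at both sides of the worktop, more than 0.42 m left and right of the middle.)
- filter_1: a loose used syringe filter: white smooth plastic disc with a small hub above and below, 26 mm across and 20 mm high, 12 g; origin at the centre of its underside as it stands on its hub, z up. Friction on everything is low (about 0.3): it begins to slide on a slope of roughly 13 to 20 degrees.
- filter_2: a loose used syringe filter: white smooth plastic disc with a small hub above and below, 26 mm across and 20 mm high, 12 g; origin at the centre of its underside as it stands on its hub, z up. Friction on everything is low (about 0.3): it begins to slide on a slope of roughly 13 to 20 degrees.
- filter_3: a loose used syringe filter: white smooth plastic disc with a small hub above and below, 26 mm across and 20 mm high, 12 g; origin at the centre of its underside as it stands on its hub, z up. Friction on everything is low (about 0.3): it begins to slide on a slope of roughly 13 to 20 degrees.
- small_bottle: bystander: clear screw-cap bottle 56 mm wide, 100 mm high, loose; origin at the centre of its underside, z up.
- amber_bottle: bystander: brown screw-cap bottle 70 mm wide, 138 mm high, loose, farther back; origin at the centre of its underside, z up.

How it is judged:
On the way, in this order (a step that is already met when the one before it is completed fails the run):
1. the tray is drawn up clear of its stand, about level, with all three filters still on it (height (world z) of tray above 0.065 m and angle between tray's own z axis and vertical below 0.3 rad and contact force between tray and dock below 0.05 N and contact force between the fingers and tray above 1 N and z of filter_1 in the frame of tray between -0.004 and 0.03 m and x of filter_1 in the frame of tray between -0.06 and 0.052 m and y of filter_1 in the frame of tray between -0.035 and 0.035 m and z of filter_2 in the frame of tray between -0.004 and 0.03 m and x of filter_2 in the frame of tray between -0.06 and 0.052 m and y of filter_2 in the frame of tray between -0.035 and 0.035 m and z of filter_3 in the frame of tray between -0.004 and 0.03 m and x of filter_3 in the frame of tray between -0.06 and 0.052 m and y of filter_3 in the frame of tray between -0.035 and 0.035 m), for 0.2 s.
2. all three filters lie in the tub, slid off the lip of the tipped tray (angle between tray's own x axis and vertical below 1.2 rad and contact force between the fingers and tray above 1 N and x of filter_1 in the frame of tub between -0.074 and 0.074 m and y of filter_1 in the frame of tub between -0.074 and 0.074 m and z of filter_1 in the frame of tub between 0 and 0.052 m and x of filter_2 in the frame of tub between -0.074 and 0.074 m and y of filter_2 in the frame of tub between -0.074 and 0.074 m and z of filter_2 in the frame of tub between 0 and 0.052 m and x of filter_3 in the frame of tub between -0.074 and 0.074 m and y of filter_3 in the frame of tub between -0.074 and 0.074 m and z of filter_3 in the frame of tub between 0 and 0.052 m), for 0.2 s.
At the end, for the whole second after the job is handed in: All three filters lie in the tub (under 0.2 m/s), which stands flat on the worktop; the fingers hold the tray still (under 0.03 m/s), at least 21 degrees lip-down, lip above rim height and within 100 mm in plan of the tub's centre, touching neither tub, stand nor filters (all of step 2 and linear speed of each of filter_1, filter_2, filter_3 below 0.2 m/s and contact force between tray and tub below 0.05 N and contact force between tray and dock below 0.05 N and contact force between tray and filter_1 below 0.02 N and contact force between tray and filter_2 below 0.02 N and contact force between tray and filter_3 below 0.02 N and height (world z) of lip above 0.062 m and horizontal distance between lip and tub below 0.1 m and linear speed of tray below 0.03 m/s and angle between tub's own z axis and vertical below 0.05 rad and height (world z) of tub between -0.01 and 0.01 m); the arm keeps its last pose, push and grip.
It fails at once if a loose bottle is shifted more than 30 mm or tipped over (distance of any of small_bottle, amber_bottle from where it was at the start of the episode above 0.03 m or angle between any of small_bottle, amber_bottle's own z axis and vertical above 0.35 rad).
It also fails if it takes over 58 s, if anything falls off the work surface, if the arm or the gripper's body presses on something with over 40 N, if the wrist force passes 120 N, or if a joint passes its speed limit or range.

ROBOT

A 7-joint arm with a two-finger parallel gripper is mounted at the origin on a cart in front of the work surface, level with it; the furniture and walls round the work are solid. World frame = base frame: x ahead of the robot, y to its left, z up, the work surface at z = 0. Lengths are in m, angles in rad, forces in N, time in s.
With the tool pointing down it reaches from about 0.4 to 0.75 m from the base axis. Payload 19.5 kg.
Tool frame: the origin (TCP) lies on the centre line of the jaws, within the pads' length; the fingertips stand 25 mm ahead of it and the grasp point (between the pads) lies 6 mm ahead of it (arm.finger_overhang is the distance from the TCP to the fingertips, in m); z points along the fingers, y is the line along which they close (so a half turn about z gives the same grasp; the last joint's range is limited). The gripper opens to 85 mm and grips with 20 to 120 N. Pads are 22 mm wide; open, the fingers measure 114 mm over their backs; the gripper's body (76 mm by 85 mm) begins 54 mm behind the grasp point. The pads swing forward as they close: fully open they stand 13 mm farther back than shut.
Start: joints at [-1.276, 0.707, -0.028, 1.485, 0.022, 0.951, -0.075], TCP at [0.19, 0.543, 0.256] pointing down, gripper open.
Joint ranges: [-2.71, 2.71], [-0.32, 2.16], [-1.57, 1.52], [0, 2.45], [-1.46, 4.6], [0, 2.02], [-2.83, 2.83]. Speed limits (rad/s): [1.89, 1.89, 2.57, 2.57, 3.01, 3.01, 3.01].

INTERFACE

Orientations are given as a unit quaternion [w, x, y, z].
In Python, from rig import arm gives the robot as it stands.
- The arm moves only by the shell command python3 -m pendant 'ROWS'. ROWS is a JSON object of lists of equal length, an entry for each row: "angular": the turn, a rotation vector about the world's x, y, z in units of 8 degrees (1.0 is 8 degrees), a list of three; "linear": the shift along the world's x, y, z in units of 20 mm (1.0 is 20 mm), a list of three; "gripper": the opening, from -1 (shut) to 1 (fully open). A call has 1 to 10 rows; each row shifts and turns the commanded pose from where the row before left it; what a row does not reach is not made up. A row lasts 1/10 s, in which the tool goes at most 50 mm and 8.59 degrees, less where a joint would pass 70% of its speed; a pose out of reach is approached as far as the arm can. A call with a number of a shift or a turn outside -1 to 1 is refused whole. A call with a gripper value outside its range is refused whole. The fingers move at their own pace and stop on an object; the grip force is fixed at half the most. Time passes only in rows, so rows that do not move let the fingers close. It gives the time, the measured TCP pose, the force, the opening and the grip force at its end, in the units of the state.
- arm.get_obs(): the state, without advancing time (a new reading comes with each control period).
- arm.get_image(name): name is "scene" or "top" or "wrist"; returns a dict with "img" (420x560x3 uint8, red, green, blue), "intrinsics" (3x3 intrinsics, pixels), "xyz" and "orientation" of the camera in the world; the wrist camera has in their place "tool_from_camera" (4x4, takes a point from camera to tool coordinates, whose origin is the TCP and whose axes are the flange's). Camera axes: x right, y down, z forward; pixel columns grow to the right and rows downward; lengths in m; the calibration is good to about 2 mm. A picture is of the moment at which its call begins: read the wrist's pose just before it. There is no depth.
- arm.finish_job(): hands the job in; it is judged then, once.
Trained networks look in the newest picture that a camera, given by its name, has taken for a name from the list of things; names that differ only in an ending like _2 or _b are one class to them, and where a whole thing is asked for, a point or a joint stands for the part that bears it (a point fixed in the world has none). Each returns a list of dicts, best first, with "confidence" (0 to 1); they miss things now and then, are a little off and sometimes report something else, mostly with a low value. They report only what shows in the picture. A call takes as long as a camera call.
- arm.outline_of(camera, label): "region" (420x560 bool, what is visible of it) and "extent" ([left, top, right, bottom] in pixels, round what is visible of it).
- arm.mark_of(camera, label): "xy" ([column, row] in pixels: a listed point, or the origin of a listed thing).
The state is a dict: "clock": time; "qpos": joint angles; "qd": joint speeds; "joint_efforts": joint torques, N m; "eef_pos": TCP position; "tool_rot": TCP orientation; "wrist_force": force on the tool from outside, world axes, zero at the start; "torque": the same for the moment, N m; "width": finger opening in m; "grip_force": force on a finger pad.
Only numpy, scipy, OpenCV 4.12 (cv2) and the standard library are available. Lean on these libraries where they do the work, as an engineer would, in place of code of your own. Each camera call takes 0.05 s, during which the arm holds its last target. There are 200 camera calls.

## Working session

There is one attempt and no reset: what is moved stays moved. The work goes in short steps, Python scripts to look and compute and a shell command to move; the robot and the scene stay as the last step left them, time stands still between calls to the robot, and variables do not carry over. Pictures are saved under pics/ and viewed, at most 10 in all, crops included, and the job is handed in when it is done.

```bash
mkdir -p pics; cat > h.py <<'E'
from rig import arm
import numpy as np, cv2, json
from scipy.spatial.transform import Rotation as R
def rot(q): return R.from_quat([q[1],q[2],q[3],q[0]])
def cam(name):
    o=arm.get_obs(); d=arm.get_image(name)
    K=np.array(d["intrinsics"])
    if name=="wrist":
        T=np.array(d["tool_from_camera"]); Rt=rot(o["tool_rot"]).as_matrix()
        Rc=Rt@T[:3,:3]; p=np.array(o["eef_pos"])+Rt@T[:3,3]
    else:
        p=np.array(d["xyz"]); q=np.array(d["orientation"])
        Rc=q if q.shape==(3,3) else rot(q).as_matrix()
    return d["img"],K,Rc,p
def atz(px,c,z):
    _,K,Rc,p=c; v=Rc@np.linalg.solve(K,[px[0],px[1],1]); return p+v*(z-p[2])/v[2]
def proj(P,c):
    _,K,Rc,p=c; q=(np.atleast_2d(P)-p)@Rc@K.T; return q[:,:2]/q[:,2:]
def save(img,n): cv2.imwrite(f"pics/{n}.png",img[:,:,::-1])
E
cat > a.py <<'E'
from h import *
Z=dict(grip=.072,lip=.0315,tray=.03,dock=0,tub=0,filter_1=.033,small_bottle=0,amber_bottle=0)
for n in("top","scene"):
    c=cam(n); save(c[0],n); print(n,c[3].round(3),c[2][:,2].round(2))
    for k,z in Z.items():
        for m in arm.mark_of(n,k)[:4]:
            print(k,round(m["confidence"],2),np.round(m["xy"],1),atz(m["xy"],c,z).round(4))
o=arm.get_obs();print(o["clock"],o["eef_pos"],o["tool_rot"],o["width"])
E
python3 a.py
```

```text
top [ 0.442 -0.004  0.991] [ 0.16  0.01 -0.99]
grip 0.93 [178.1 204. ] [0.5894 0.2001 0.072 ]
lip 0.83 [203.3 270.1] [0.4689 0.1533 0.0315]
lip 0.49 [290.1 270.6] [ 0.4722 -0.013   0.0315]
tray 0.58 [194.6 243.8] [0.5189 0.1729 0.03  ]
tray 0.58 [288.5 272.1] [ 0.4693 -0.01    0.03  ]
tray 0.26 [196.6 245.3] [0.5161 0.1689 0.03  ]
dock 0.62 [196.9 247. ] [0.5151 0.1735 0.    ]
dock 0.52 [203.8 258.8] [0.492  0.1585 0.    ]
filter_1 0.68 [191.3 234.2] [0.5371 0.1797 0.033 ]
filter_1 0.63 [203.7 258.7] [0.4906 0.1533 0.033 ]
filter_1 0.47 [190.6 246.3] [0.5137 0.1798 0.033 ]
filter_1 0.19 [177.  205.1] [0.5934 0.2108 0.033 ]
small_bottle 0.68 [288.6 273.4] [ 0.4677 -0.0104  0.    ]
amber_bottle 0.89 [338.3 146.2] [ 0.7293 -0.1063  0.    ]
scene [ 0.175 -0.509  0.805] [ 0.41  0.5  -0.76]
grip 0.87 [237.4 147.4] [0.5924 0.2065 0.072 ]
lip 0.7 [206.7 194.5] [0.4625 0.1504 0.0315]
tray 0.81 [221.2 180.1] [0.5168 0.1713 0.03  ]
tray 0.2 [363.2 215.3] [ 0.7179 -0.1254  0.03  ]
dock 0.67 [224.7 184.8] [0.5281 0.1781 0.    ]
dock 0.46 [321.8 287.2] [ 0.5289 -0.1981  0.    ]
tub 0.64 [323.9 288.1] [ 0.531  -0.2024  0.    ]
tub 0.59 [220.3 181.1] [0.5262 0.196  0.    ]
filter_1 0.46 [219.4 179.5] [0.513  0.1731 0.033 ]
filter_1 0.44 [212.9 183.7] [0.4927 0.1706 0.033 ]
filter_1 0.42 [225.5 173.9] [0.5356 0.1803 0.033 ]
small_bottle 0.65 [250.9 243.6] [ 0.4751 -0.0135  0.    ]
amber_bottle 0.65 [235.8 147.3] [ 0.6301  0.2798 -0.    ]
amber_bottle 0.59 [360.3 216.4] [ 0.7308 -0.1087  0.    ]
0.9 [0.19001546 0.54267308 0.25626217] [ 2.40391730e-06  1.67612786e-01  9.85852905e-01 -6.18719344e-05] 0.08563072364921519
```

View pics/top.png

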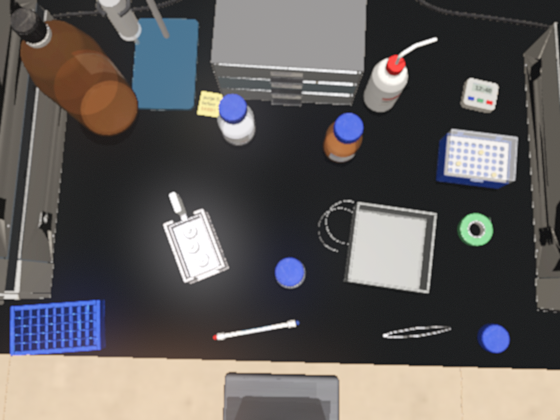

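View pics/scene.png

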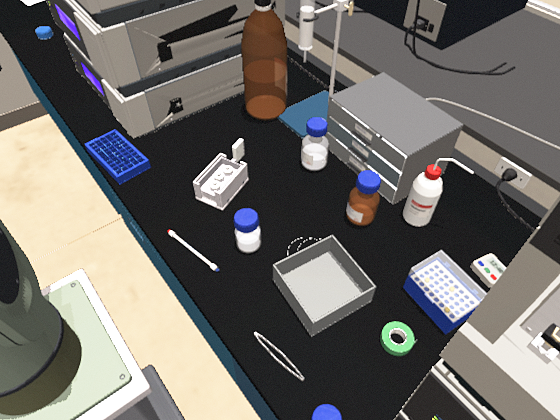

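The top view shows the tray in its stand at about (195,245) with the grip at (178,204). The tub is centred near (391,247), the small bottle's cap is at (290,273) and the amber bottle is at (340,140). The scene view agrees, and the tray-to-tub path passes above both bottles' positions. I'll refine the tub and tray poses next.

```bash
cat > b.py <<'E'
from h import *
c=cam("top")
for k,z in(("tub",.06),("tray",.045),("dock",.06)):
    for m in arm.outline_of("top",k)[:2]:
        r=m["region"].astype(np.uint8); cs,_=cv2.findContours(r,0,1); q=max(cs,key=cv2.contourArea)[:,0]
        P=np.array([atz(x,c,z)[:2] for x in q],np.float32)
        print(k,round(m["confidence"],2),m["extent"],cv2.minAreaRect(P*1000))
# tub rim corners by hand, on rim plane
for px in((355,203),(437,207),(430,292),(346,284)): print(atz(px,c,.06).round(3))
w=cam("wrist"); d=arm.get_image("wrist"); print(np.round(d["tool_from_camera"],3))
E
python3 b.py
```

```text
tub 0.74 [343.6, 203.3, 436.5, 295.6] ((519.2481079101562, -199.32916259765625), (157.0010528564453, 152.99549865722656), 83.11389923095703)
tub 0.66 [184.7, 225.2, 197.9, 236.9] ((541.30419921875, 178.33309936523438), (24.866804122924805, 24.514923095703125), 3.022282838821411)
tray 0.85 [169.9, 193.1, 224.5, 278.9] ((541.0308227539062, 181.68368530273438), (164.10842895507812, 67.38294982910156), 23.860105514526367)
tray 0.43 [321.7, 114.8, 365.6, 160.6] ((734.1678466796875, -112.94928741455078), (70.51477813720703, 102.54896545410156), 60.28769302368164)
dock 0.86 [163.1, 210.4, 232.6, 284.4] ((513.6216430664062, 165.24696350097656), (125.45321655273438, 84.57762908935547), 24.069067001342773)
[ 0.602 -0.133  0.06 ]
[ 0.598 -0.287  0.06 ]
[ 0.439 -0.271  0.06 ]
[ 0.449 -0.116  0.06 ]
[[ 0.001 -0.966 -0.259  0.065]
 [ 1.     0.001  0.001 -0.   ]
 [-0.001 -0.259  0.966 -0.117]
 [ 0.     0.     0.     1.   ]]
```

```bash
python3 -m pendant '{"linear":[[0.5,-0.4,0],[1,-0.85,0],[1,-0.85,0],[1,-0.85,0],[1,-0.85,0],[1,-0.85,0],[1,-0.85,0],[1,-0.85,0],[1,-0.85,0],[1,-0.85,0]],"angular":[[0,0,0.2],[0,0,0.5],[0,0,0.5],[0,0,0.5],[0,0,0.5],[0,0,0.5],[0,0,0.5],[0,0,0.5],[0,0,0.5],[0,0,0.5]],"gripper":[1,1,1,1,1,1,1,1,1,1]}'
```

```text
clock: 2.2
eef_pos: [0.3808, 0.3809, 0.2563]
tool_rot: [0.0, -0.16, 0.987, -0.0]
wrist_force: [0.1, 0.2, -0.5]
width: 0.0854
grip_force: 0.0
```

```bash
python3 -m pendant '{"linear":[[1,-0.85,0],[1,-0.85,0],[1,-0.85,0],[1,-0.85,0],[1,-0.85,0],[1,-0.85,0],[1,-0.85,-0.5],[1,-0.85,-0.5],[1,-0.85,-0.5],[1,-0.85,-0.5]],"angular":[[0,0,0.2],[0,0,0.2],[0,0,0.2],[0,0,0.1],[0,0,0],[0,0,0],[0,0,0],[0,0,0],[0,0,0],[0,0,0]],"gripper":[1,1,1,1,1,1,1,1,1,1]}'; python3 -m pendant '{"linear":[[0.5,-0.3,0],[0,0,0],[0,0,0]],"angular":[[0,0,0],[0,0,0],[0,0,0]],"gripper":[1,1,1]}'
cat > c.py <<'E'
from h import *
import sys
c=cam("wrist"); save(c[0],sys.argv[1])
o=arm.get_obs(); t=rot(o["tool_rot"]).as_matrix(); print("tcp",o["eef_pos"].round(4),"toolx yaw",np.degrees(np.arctan2(t[1,0],t[0,0])).round(2),"z",t[:,2].round(3))
for k,z in dict(grip=.072,lip=.0315,tray=.03,filter_1=.033).items():
    for m in arm.mark_of("wrist",k)[:3]: print(k,round(m["confidence"],2),np.round(m["xy"],1),atz(m["xy"],c,z).round(4))
for k,z in(("grip",.092),("tray",.054),("dock",.06)):
    for m in arm.outline_of("wrist",k)[:1]:
        cs,_=cv2.findContours(m["region"].astype(np.uint8),0,1); q=max(cs,key=cv2.contourArea)[:,0]
        P=np.array([atz(x,c,z)[:2] for x in q],np.float32)
        print(k,round(m["confidence"],2),m["extent"],cv2.minAreaRect(P*1000))
E
python3 c.py w1
```

```text
clock: 3.2
eef_pos: [0.5808, 0.2108, 0.2159]
tool_rot: [0.0, -0.207, 0.978, -0.0]
wrist_force: [-0.1, 0.4, -0.9]
width: 0.0856
grip_force: 0.0
clock: 3.5
eef_pos: [0.5895, 0.2062, 0.2163]
tool_rot: [-0.0, -0.207, 0.978, 0.0]
wrist_force: [-0.1, 0.2, 0.6]
width: 0.0858
grip_force: 0.0
tcp [0.5894 0.2066 0.2165] toolx yaw -156.04 z [-0.  0. -1.]
grip 0.62 [279.2 207.7] [0.5932 0.2026 0.072 ]
lip 0.88 [280.   37.4] [0.4686 0.1479 0.0315]
tray 0.76 [281.2 106. ] [0.518  0.1708 0.03  ]
filter_1 0.81 [275.3  65.3] [0.4901 0.153  0.033 ]
filter_1 0.78 [285.2 107.3] [0.5177 0.1745 0.033 ]
filter_1 0.69 [278.1 140.1] [0.5459 0.1801 0.033 ]
grip 0.76 [240.4, 35.5, 323.3, 237.1] ((543.2261962890625, 181.55319213867188), (142.06884765625, 56.327842712402344), 23.423017501831055)
dock 0.64 [226.2, 22.6, 331.2, 177.0] ((527.5737915039062, 146.3231201171875), (115.65192413330078, 27.85746192932129), 23.451946258544922)
```

View pics/w1.png

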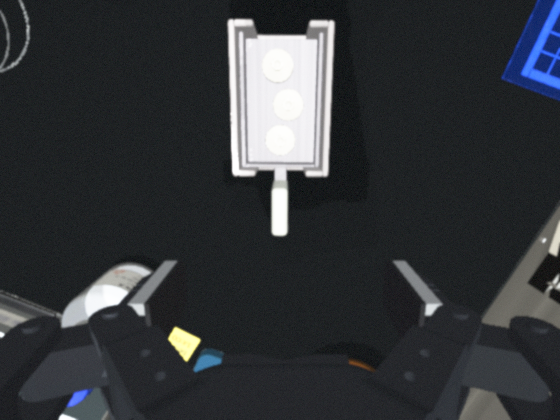

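```bash
python3 - <<'E'
from h import *
c=cam("wrist"); print(c[1]); d=arm.get_image("wrist"); print(np.round(d["tool_from_camera"],4)); o=arm.get_obs(); print(o["eef_pos"],o["tool_rot"],c[3])
t=cam("top"); print(t[1]); 
m=arm.mark_of("top","grip"); print(m[0]["xy"],atz(m[0]["xy"],t,.072))
s=cam("scene"); m=arm.mark_of("scene","grip"); print(s[1],m[0]["xy"],atz(m[0]["xy"],s,.072))
# fingertips seen in wrist: expected location of pads at y=+-.043
E
```

```text
[[328.87147305   0.         284.5562896 ]
 [  0.         328.87147305 211.34255681]
 [  0.           0.           1.        ]]
[[ 1.400e-03 -9.657e-01 -2.596e-01  6.530e-02]
 [ 1.000e+00  1.100e-03  1.400e-03 -9.000e-04]
 [-1.000e-03 -2.596e-01  9.657e-01 -1.174e-01]
 [ 0.000e+00  0.000e+00  0.000e+00  1.000e+00]]
[0.58995475 0.20576121 0.21634916] [ 5.71201657e-05 -2.07142454e-01  9.78310788e-01 -5.25862921e-05] [0.53047987 0.17862656 0.33381291]
[[497.65784255   0.         281.07746124]
 [  0.         497.65784255 208.06391047]
 [  0.           0.           1.        ]]
[176.6, 200.4] [0.59614307 0.20331552 0.072     ]
[[431.20698774   0.         289.77842427]
 [  0.         431.20698774 207.93033344]
 [  0.           0.           1.        ]] [236.5, 147.9] [0.5895766  0.20631265 0.072     ]
```

The wrist view shows the three filters in the tray at (278,65), (288,104) and (280,140). The grip's top is at (280,205), about 4 mm off the finger midline at column 284. I'll correct for that and descend part way.

```bash
python3 -m pendant '{"linear":[[0.17,-0.15,-0.4],[0,0,-0.8],[0,0,-0.8],[0,0,-0.8],[0,0,-0.8],[0,0,-0.4],[0,0,0]],"angular":[[0,0,0],[0,0,0],[0,0,0],[0,0,0],[0,0,0],[0,0,0],[0,0,0]],"gripper":[1,1,1,1,1,1,1]}'; python3 c.py w2
```

```text
clock: 4.9
eef_pos: [0.5931, 0.2024, 0.1352]
tool_rot: [-0.001, -0.207, 0.978, -0.0]
wrist_force: [-0.3, -0.7, -0.1]
width: 0.085
grip_force: 0.0
tcp [0.5934 0.2026 0.1361] toolx yaw -156.1 z [-0. -0. -1.]
grip 0.85 [287.6 238.5] [0.5921 0.2032 0.072 ]
lip 0.58 [2.885e+02 1.000e-01] [0.4681 0.1487 0.0315]
tray 0.72 [290.5  94.5] [0.5159 0.1716 0.03  ]
filter_1 0.98 [287.3 143.9] [0.5449 0.1823 0.033 ]
filter_1 0.87 [292.2  98.9] [0.5181 0.1737 0.033 ]
filter_1 0.7 [280.3  45.3] [0.4928 0.1543 0.033 ]
grip 0.71 [230.3, 3.5, 351.3, 283.4] ((547.0120849609375, 182.46287536621094), (133.3426513671875, 52.936729431152344), 23.453018188476562)
tray 0.82 [230.2, 0.0, 351.1, 280.0] ((550.251220703125, 183.8343048095703), (164.8936004638672, 65.7813491821289), 23.436161041259766)
dock 0.72 [210.3, 1.7, 362.2, 194.5] ((511.5178527832031, 199.53707885742188), (102.993408203125, 22.219528198242188), 22.14989471435547)
```

View pics/w2.png

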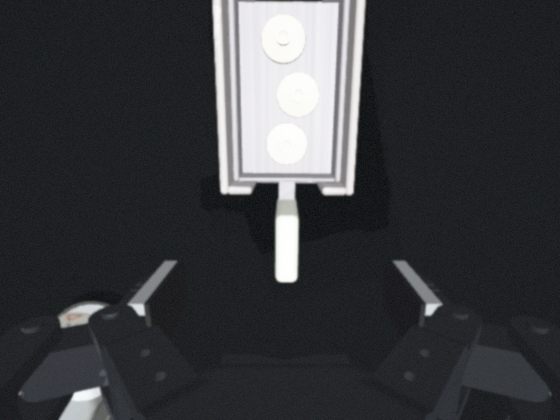

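The grip at (287,240) sits within about 1 mm of the jaw centre line at column 285. I'll go down and close.

```bash
python3 -m pendant '{"linear":[[-0.03,0.04,-0.5],[0,0,-0.8],[0,0,-0.8],[0,0,-0.5],[0,0,-0.27],[0,0,0],[0,0,0]],"angular":[[0,0,-0.05],[0,0,0],[0,0,0],[0,0,0],[0,0,0],[0,0,0],[0,0,0]],"gripper":[1,1,1,1,1,1,1]}'; python3 -m pendant '{"linear":[[0,0,0],[0,0,0],[0,0,0],[0,0,0],[0,0,0],[0,0,0],[0,0,0],[0,0,0],[0,0,0],[0,0,0]],"angular":[[0,0,0],[0,0,0],[0,0,0],[0,0,0],[0,0,0],[0,0,0],[0,0,0],[0,0,0],[0,0,0],[0,0,0]],"gripper":[-1,-1,-1,-1,-1,-1,-1,-1,-1,-1]}'
```

```text
clock: 6.0
eef_pos: [0.593, 0.2036, 0.0793]
tool_rot: [0.0, -0.204, 0.979, 0.0]
wrist_force: [0.3, 0.2, -0.1]
width: 0.0855
grip_force: 0.0
clock: 7.0
eef_pos: [0.5928, 0.2035, 0.0789]
tool_rot: [0.0, -0.204, 0.979, -0.0]
wrist_force: [0.4, -0.5, 4.4]
width: 0.0112
grip_force: 58.6
```

```bash
python3 -m pendant '{"linear":[[0,0,0.1],[0,0,0.2],[0,0,0.3],[0,0,0.3],[0,0,0.3],[0,0,0.3],[0,0,0.3],[0,0,0.3],[0,0,0.2],[0,0,0]],"angular":[[0,0,0],[0,0,0],[0,0,0],[0,0,0],[0,0,0],[0,0,0],[0,0,0],[0,0,0],[0,0,0],[0,0,0]],"gripper":[-1,-1,-1,-1,-1,-1,-1,-1,-1,-1]}'; python3 c.py w3
```

```text
clock: 8.0
eef_pos: [0.593, 0.2035, 0.1255]
tool_rot: [0.0, -0.204, 0.979, 0.0]
wrist_force: [0.2, -0.5, -2.1]
width: 0.0114
grip_force: 58.4
tcp [0.5929 0.2035 0.125 ] toolx yaw -156.5 z [ 0. -0. -1.]
grip 0.63 [285.6 283.2] [0.6142 0.2128 0.072 ]
grip 0.54 [298.   86.9] [0.5152 0.1761 0.072 ]
filter_1 0.9 [278.2  13.2] [0.4796 0.1495 0.033 ]
filter_1 0.79 [284.8 150.9] [0.5489 0.1839 0.033 ]
filter_1 0.68 [295.1  87.8] [0.5122 0.1746 0.033 ]
grip 0.81 [205.8, 1.1, 372.2, 353.2] ((565.2216796875, 190.72219848632812), (165.5845489501953, 69.13371276855469), 23.583303451538086)
tray 0.68 [199.9, 0.0, 370.4, 349.9] ((573.620361328125, 194.41067504882812), (208.08172607421875, 87.6561508178711), 23.59445571899414)
```

View pics/w3.png

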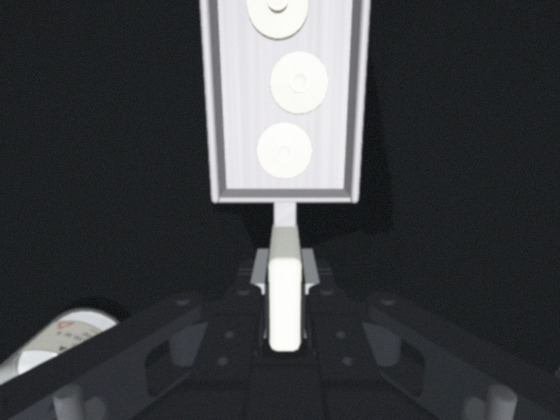

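The tray is out of the stand and level, with all three filters on it at (278,5), (299,82) and (285,150). I'll lift higher, then carry.

```bash
python3 -m pendant '{"linear":[[0,0,0.2],[0,0,0.4],[0,0,0.6],[0,0,0.8],[0,0,0.8],[0,0,0.8],[0,0,0.7],[0,0,0.4],[0,0,0.2],[0,0,0]],"angular":[[0,0,0],[0,0,0],[0,0,0],[0,0,0],[0,0,0],[0,0,0],[0,0,0],[0,0,0],[0,0,0],[0,0,0]],"gripper":[-1,-1,-1,-1,-1,-1,-1,-1,-1,-1]}'
python3 -m pendant '{"linear":[[0,-0.2,0],[0.05,-0.4,0],[0.1,-0.6,0],[0.1,-0.8,0],[0.1,-0.9,0],[0.1,-0.9,0],[0.1,-0.9,0],[0.1,-0.9,0],[0.1,-0.9,0],[0.1,-0.9,0]],"angular":[[0,0,-0.05],[0,0,-0.1],[0,0,-0.15],[0,0,-0.2],[0,0,-0.2],[0,0,-0.2],[0,0,-0.2],[0,0,-0.2],[0,0,-0.2],[0,0,-0.2]],"gripper":[-1,-1,-1,-1,-1,-1,-1,-1,-1,-1]}'
python3 -m pendant '{"linear":[[0.1,-0.9,0],[0.1,-0.9,0],[0.1,-0.9,0],[0.1,-0.9,0],[0.1,-0.9,0],[0.1,-0.9,0],[0.1,-0.9,0],[0.1,-0.9,0],[0.1,-0.9,0],[0.1,-0.9,0]],"angular":[[0,0,-0.2],[0,0,-0.2],[0,0,-0.2],[0,0,-0.2],[0,0,-0.2],[0,0,-0.2],[0,0,-0.2],[0,0,-0.2],[0,0,-0.2],[0,0,-0.2]],"gripper":[-1,-1,-1,-1,-1,-1,-1,-1,-1,-1]}'
python3 -m pendant '{"linear":[[0.1,-0.9,0],[0.1,-0.9,0],[0.1,-0.9,0],[0.1,-0.8,0],[0.1,-0.6,0],[0,-0.4,0],[0,-0.2,0],[0,0,0],[0,0,0]],"angular":[[0,0,-0.25],[0,0,-0.3],[0,0,-0.3],[0,0,-0.3],[0,0,-0.3],[0,0,-0.2],[0,0,-0.1],[0,0,0],[0,0,0]],"gripper":[-1,-1,-1,-1,-1,-1,-1,-1,-1]}'
cat > d.py <<'E'
from h import *
import sys
o=arm.get_obs(); t=rot(o["tool_rot"]).as_matrix(); u=-t[:,0]  # tray x
p=o["eef_pos"]; lip=p-.134*u+.0465*t[:,2]
print("tcp",p.round(4),"trayx",u.round(3),"yaw",np.degrees(np.arctan2(u[1],u[0])).round(1),"tilt",np.degrees(np.arcsin(u[2])).round(1),"lip",lip.round(4),"grip",o["grip_force"],o["clock"])
c=cam("wrist"); s=cam("scene"); t=cam("top")
save(np.hstack([cv2.resize(c[0],(400,300)),cv2.resize(s[0],(400,300))]),sys.argv[1])
for n,q in(("scene",s),("top",t)):
  for m in arm.mark_of(n,"tub")[:2]: print(n,"tub",round(m["confidence"],2),atz(m["xy"],q,0).round(4))
  for m in arm.mark_of(n,"filter_1")[:3]: print(n,"f",round(m["confidence"],2),np.round(m["xy"]),atz(m["xy"],q,.004).round(4))
E
python3 d.py w4
```

```text
clock: 9.4
eef_pos: [0.5928, 0.2035, 0.2232]
tool_rot: [0.0, -0.204, 0.979, -0.0]
wrist_force: [-0.0, 0.7, -2.0]
width: 0.0115
grip_force: 58.4
clock: 10.4
eef_pos: [0.6099, 0.0538, 0.2229]
tool_rot: [-0.0, -0.085, 0.996, -0.0]
wrist_force: [-0.1, 0.2, -1.7]
width: 0.0114
grip_force: 58.4
clock: 11.4
eef_pos: [0.6299, -0.126, 0.2229]
tool_rot: [0.0, 0.054, 0.999, -0.0]
wrist_force: [-0.2, 0.5, -0.9]
width: 0.0115
grip_force: 58.4
clock: 12.3
eef_pos: [0.6399, -0.2179, 0.2229]
tool_rot: [0.0, 0.174, 0.985, 0.0]
wrist_force: [-0.6, 0.1, -2.1]
width: 0.0113
grip_force: 58.4
tcp [ 0.6399 -0.2179  0.2229] trayx [ 0.939 -0.343 -0.   ] yaw -20.0 tilt -0.0 lip [ 0.514  -0.172   0.1764] grip 58.43402802944183 12.3
scene tub 0.8 [ 0.523  -0.2035  0.    ]
scene f 0.52 [356. 224.] [ 0.7038 -0.1206  0.004 ]
scene f 0.5 [325. 228.] [ 0.6375 -0.0863  0.004 ]
scene f 0.47 [337. 228.] [ 0.6613 -0.1019  0.004 ]
top tub 0.71 [ 0.5199 -0.2023  0.    ]
top f 0.51 [410. 197.] [ 0.6257 -0.2509  0.004 ]
top f 0.51 [393. 236.] [ 0.547  -0.2159  0.004 ]
top f 0.45 [397. 218.] [ 0.5833 -0.2242  0.004 ]
```

View pics/w4.png

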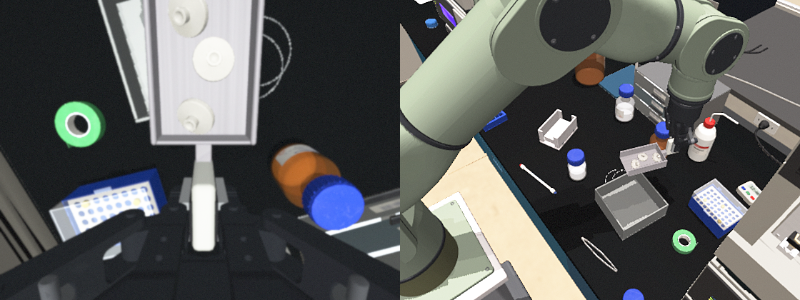

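The view shows the tray level above the tub, with all three filters aboard. The tub's centre measures about (0.5215, -0.2025). I'll lower the tray over it with a slight tilt first.

```bash
python3 -m pendant '{"linear":[[0.1,-0.1,-0.1],[0.2,-0.2,-0.3],[0.3,-0.3,-0.5],[0.3,-0.4,-0.6],[0.3,-0.4,-0.6],[0.3,-0.3,-0.6],[0.2,-0.2,-0.6],[0.1,-0.1,-0.4],[0.08,-0.06,-0.2],[0,0,-0.1]],"angular":[[0,0,0],[0,0,0],[0,0,0],[-0.034,-0.094,0],[-0.068,-0.188,0],[-0.068,-0.188,0],[-0.068,-0.188,0],[-0.068,-0.188,0],[-0.036,-0.094,0],[0,0,0]],"gripper":[-1,-1,-1,-1,-1,-1,-1,-1,-1,-1]}'; python3 d.py w5
```

```text
clock: 13.65
eef_pos: [0.6773, -0.2601, 0.142]
tool_rot: [0.068, 0.174, 0.982, -0.012]
wrist_force: [-0.4, -0.4, -2.1]
width: 0.011
grip_force: 58.4
tcp [ 0.6773 -0.2601  0.142 ] trayx [ 0.93  -0.341  0.139] yaw -20.1 tilt 8.0 lip [ 0.5587 -0.2167  0.0773] grip 58.425992131233215 13.65
scene tub 0.59 [ 0.5239 -0.2057  0.    ]
scene tub 0.47 [ 0.6203 -0.1906  0.    ]
scene f 0.64 [376. 250.] [ 0.6869 -0.204   0.004 ]
scene f 0.54 [352. 260.] [ 0.6248 -0.1894  0.004 ]
scene f 0.51 [366. 252.] [ 0.6652 -0.1921  0.004 ]
top tub 0.75 [ 0.5132 -0.2034  0.    ]
top f 0.72 [408. 218.] [ 0.583  -0.2463  0.004 ]
top f 0.68 [410. 200.] [ 0.6204 -0.2502  0.004 ]
top f 0.64 [198. 246.] [0.516  0.1706 0.004 ]
```

View pics/w5.png

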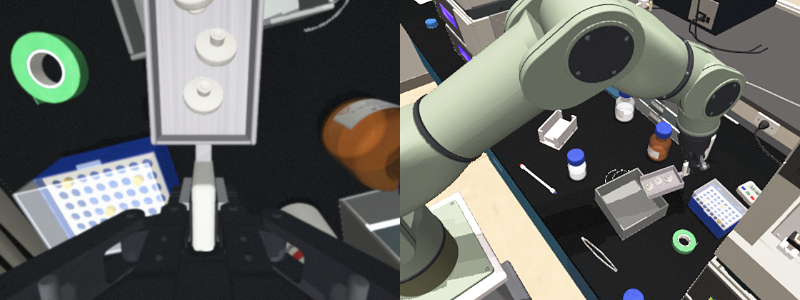

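The lip is about 40 mm beyond the tub's centre at z = 0.077, with the filters still aboard. I'll tip to 36° about the lip.

```bash
python3 -m pendant '{"linear":[[-0.226,0.082,0.43],[-0.254,0.092,0.415],[-0.28,0.10,0.395],[-0.305,0.11,0.375],[-0.33,0.12,0.35],[-0.35,0.128,0.32],[-0.37,0.135,0.30],[0,0,0],[0,0,0],[0,0,0]],"angular":[[-0.171,-0.47,0],[-0.171,-0.47,0],[-0.171,-0.47,0],[-0.171,-0.47,0],[-0.171,-0.47,0],[-0.171,-0.47,0],[-0.171,-0.47,0],[0,0,0],[0,0,0],[0,0,0]],"gripper":[-1,-1,-1,-1,-1,-1,-1,-1,-1,-1]}'; python3 -m pendant '{"linear":[[0,0,0],[0,0,0],[0,0,0],[0,0,0],[0,0,0]],"angular":[[0,0,0],[0,0,0],[0,0,0],[0,0,0],[0,0,0]],"gripper":[-1,-1,-1,-1,-1]}'; python3 d.py w6
```

```text
clock: 15.0
eef_pos: [0.6475, -0.2493, 0.2071]
tool_rot: [0.291, 0.167, 0.941, -0.05]
wrist_force: [-0.3, 0.2, -1.0]
width: 0.0113
grip_force: 58.7
clock: 15.5
eef_pos: [0.6473, -0.2493, 0.2076]
tool_rot: [0.291, 0.167, 0.941, -0.051]
wrist_force: [1.3, 0.0, -0.6]
width: 0.0116
grip_force: 58.7
tcp [ 0.6473 -0.2493  0.2076] trayx [ 0.775 -0.284  0.564] yaw -20.1 tilt 34.3 lip [ 0.5681 -0.2202  0.0936] grip 58.6636608839035 15.5
scene tub 0.7 [ 0.5244 -0.2031  0.    ]
scene f 0.6 [322. 294.] [ 0.5176 -0.2117  0.004 ]
scene f 0.59 [314. 282.] [ 0.5216 -0.1804  0.004 ]
scene f 0.45 [332. 284.] [ 0.5504 -0.2073  0.004 ]
top tub 0.72 [ 0.7268 -0.108   0.    ]
top tub 0.67 [ 0.5213 -0.2017  0.    ]
top f 0.6 [397. 253.] [ 0.5138 -0.2239  0.004 ]
top f 0.59 [397. 240.] [ 0.538  -0.2232  0.004 ]
top f 0.47 [380. 253.] [ 0.5128 -0.1902  0.004 ]
```

View pics/w6.png

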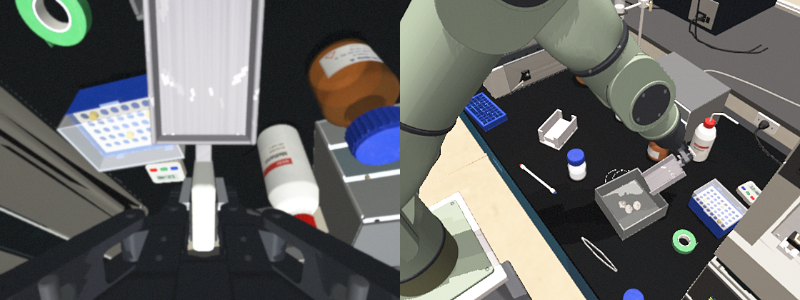

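The tray is empty and all three filters lie in the tub. The lip is at z = 0.094, about 50 mm from the tub's centre, with a 34° tilt. Handing in.

```bash
python3 -c "
from rig import arm
print(arm.finish_job())"
```

```text
the job is handed in; nothing more can be done
None
```

The job is handed in, though no verdict came back: all three filters are in the tub, and the arm still holds the empty tray about 34° lip-down above it, with the lip some 34 mm above the rim.

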